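# Shut a row of flip-lid sample tubes in one stroke

### The job

The five blue flip-lid sample tubes in the aluminium block have been filled and still stand open. Shut them in one stroke: begin at the end of the row where the hinge of a tube comes before its mouth, and run your fingertips lightly along the row so that each lid folds over in turn and is pressed flat on its tube; do not lift off the row before the last lid is down. Grip and lift nothing, do not push the block out of its place, and leave the sample bottle, the crucible and the marker alone.

Things in the scene. Friction and masses are not known exactly. Their poses are not given: they have to be found in the camera images.
- tube_block: Aluminium block, 78 (x) x 190 (y) x 45 mm high, with its tubes under 2 kg, loose on rubber feet. Origin: centre of its underside; y along it, z up. Two rows of five holes 32 mm apart: at x = -17.5 mm five blue tubes, tube 1 at y = -64 mm to tube 5 at +64 mm; at x = +17.5 mm empty. Each hinge is on its tube's -y side, so strokes along +y fold the lids shut (backwards fingers run in under them).
- tube_1_mouth (a point): Centre of the mouth of tube 1, first of the row at the hinge end, level with its rim: 55 mm above the block's underside, 10 mm above its top. Rim 20 mm across. The hinge line is at this height, 14.5 mm before the point (towards the block's -y). The tube sits on a soft washer and gives under a finger, up to 3 mm at 1.8 N per mm, then meets its stop.
- tube_5_mouth (a point): Centre of the mouth of tube 5, the last of the row, 128 mm from that of tube 1; tubes 2 to 4 stand evenly between them and are the same. Every shut lid is a disc 20 mm across whose flat top stands 3.5 mm above its tube's mouth; its thumb lip reaches 13.5 mm past the tube's axis, towards the block's +y.
- lid_1 (a joint): Hinge of the lid of tube 1 (rad): 0 = lying flat on its tube, grows as it opens, at most 2.0. The lids start 0.6 to 1.25 open, so that their lips stand up to 27 mm above the rims. The hinge is a little stiff (about 0.012 N m): the lid stays where it is left.
- lid_2 (a joint): Hinge of the lid of tube 2, as that of tube 1 (rad, 0 = shut).
- lid_3 (a joint): Hinge of the lid of tube 3, as that of tube 1 (rad, 0 = shut).
- lid_4 (a joint): Hinge of the lid of tube 4, as that of tube 1 (rad, 0 = shut).
- lid_5 (a joint): Hinge of the lid of tube 5, as that of tube 1 (rad, 0 = shut).
- sample_bottle_0: Bystander: round clear sample bottle with a red cap, 48 mm across, 90 mm high; origin at the centre of its base. Stands 105 to 125 mm from the middle of the block on the side of the empty holes.
- crucible_4: Bystander: small white porcelain crucible, 37 mm across the rim, 28 mm high; origin at the centre of its base. Stands beside the sample bottle.
- marker: Bystander: white marker pen with a red cap, 135 mm long (along its y), 16 mm thick, lying beside the block on the side of the tubes; origin at the middle of its underside.
There are look-alikes about, which are no part of the job. Of the things that look like the tube_block, the larger one is meant.

How it is judged:
On the way, in this order (a step that is already met when the one before it is completed fails the run):
1. the lid of tube 1, at the hinge end, is folded shut first (value of joint lid_1 below 0.12 rad), for 0.1 s.
2. then the lid of tube 3 (value of joint lid_3 below 0.12 rad), for 0.1 s.
3. then the lid of tube 5 (value of joint lid_5 below 0.12 rad), for 0.1 s.
At the end, for the whole second after the job is handed in: All five lids lie flat on their tubes (each hinge below 0.12 rad, the lip at most about 3 mm up); the block is at rest, level and within 15 mm of where it stood (value of joint each of lid_1, lid_2, lid_3, lid_4, lid_5 below 0.12 rad and distance of tube_block from where it was at the start of the episode below 0.015 m and angle between tube_block's own z axis and vertical below 0.03 rad and linear speed of tube_block below 0.01 m/s); the robot touches nothing.
It fails at once if the fingers lift off the row (grasp point more than 120 mm above the bench, that is fingertips some 40 mm above shut lids) while one lid is shut and another still stands open (more than 0.3 rad) (value of joint any of lid_1, lid_2, lid_3, lid_4, lid_5 below 0.12 rad and value of joint any of lid_1, lid_2, lid_3, lid_4, lid_5 above 0.3 rad and z of the grasp point in the frame of tube_block above 0.12 m).
It fails at once if the fingers bear on the block or its tubes with more than 30 N (contact force between the fingers and tube_block above 30 N).
It fails at once if the block is pushed more than 20 mm, lifted more than 10 mm or tipped (distance of tube_block from where it was at the start of the episode above 0.02 m or height (world z) of tube_block above 0.01 m or angle between tube_block's own z axis and vertical above 0.12 rad).
It fails at once if the sample bottle, the crucible or the marker is moved more than 20 mm (distance of any of sample_bottle_0, crucible_4, marker from where it was at the start of the episode above 0.02 m).
It also fails if it takes over 45 s, if anything falls off the work surface, if the arm or the gripper's body presses on something with over 40 N, if the wrist force passes 120 N, or if a joint passes its speed limit or range.

### The arm

A 6-joint arm with a two-finger parallel gripper is mounted at the origin on a cart in front of the work surface, level with it; the furniture and walls round the work are solid. World frame = base frame: x ahead of the robot, y to its left, z up, the work surface at z = 0. Lengths are in m, angles in rad, forces in N, time in s.
With the tool pointing down it reaches from about 0.25 to 0.775 m from the base axis. Payload 4 kg.
Tool frame: the origin (TCP) lies on the centre line of the jaws, within the pads' length; the fingertips stand 22 mm ahead of it and the grasp point (between the pads) lies 3 mm ahead of it (tip_reach is the distance from the TCP to the fingertips, in m); z points along the fingers, y is the direction in which the jaws open and shut (so a half turn about z gives the same grasp; the last joint's range is limited). The gripper opens to 85 mm and grips with 20 to 120 N. Pads are 22 mm wide; open, the fingers measure 114 mm over their backs; the gripper's body (76 mm by 85 mm) begins 54 mm behind the grasp point. The pads swing forward as they close: fully open they stand 13 mm farther back than shut.
Start: joints at [-1.279, 0.087, 1.371, -0, 1.684, -0.103], TCP at [0.212, -0.508, 0.253] pointing down, gripper open.
Joint ranges: [-3.1, 3.1], [-0.76, 2.03], [0.27, 2.55], [-1.08, 4.22], [0.17, 2.65], [-2.57, 2.57]. Speed limits (rad/s): [2.79, 2.79, 3.14, 3.14, 3.14, 3.14].

### API

Orientations are given as a 3x3 rotation matrix whose columns are the frame's x, y, z axes.
In Python, from plant import * gives the robot as it stands. The module is installed in compiled form; this text tells all that it offers.
- The arm moves only by the tool send_rows, never from a script. Its argument "rows" is text: rows parted by semicolons, each of 7 numbers parted by spaces: the shift along the tool's x, y, z in mm, then the turn, a rotation vector about the tool's x, y, z in rad, then the opening, from 0 (shut) to 1 (fully open). A call has 1 to 10 rows; each row shifts and turns the commanded pose from where the row before left it, along the tool's axes as they then stand; what a row does not reach is not made up. A row lasts 1/10 s, in which the tool goes at most 50 mm and 8.59 degrees, less where a joint would pass 70% of its speed; a pose out of reach is approached as far as the arm can. A call with a gripper value outside its range is refused whole. The fingers move at their own pace and stop on an object; "squeeze" is the grip in N (left out, the last holds). Time passes only in rows, so rows that do not move let the fingers close. It gives the time, the measured TCP pose, the force and the opening at its end, in the units of the state.
- observe(): the state, without advancing time (a new reading comes with each control period).
- snapshot(name): name is "side" or "top"; returns a dict with "frame" (384x512x3 uint8, blue, green, red), "fx", "fy", "cx", "cy" (pixels), "eye" and "attitude" of the camera in the world. Camera axes: x right, y down, z forward; pixel columns grow to the right and rows downward; lengths in m; the calibration is good to about 2 mm. A picture is of the moment at which its call begins. There is no depth.
- finish_job(): hands the job in, once; it reports no verdict.
Trained networks look in the newest picture that a camera, given by its name, has taken for a name from the list of things; names that differ only in an ending like _2 or _b are one class to them, and where a whole thing is asked for, a point or a joint stands for the part that bears it (a point fixed in the world has none). Each returns a list of dicts, best first, with "p" (0 to 1); they miss things now and then, are a little off and sometimes report something else, mostly with a low value. They report only what shows in the picture. A call takes as long as a camera call. They do not tell look-alikes from the thing itself.
- trace(camera, name): "region" (384x512 bool, what is visible of it) and "bbox" ([centre column, centre row, width, height] in pixels, round what is visible of it).
The state is a dict: "t": time; "q": joint angles; "qd": joint speeds; "effort": joint torques, N m; "position": TCP position; "orientation": TCP orientation; "force": force on the tool from outside, world axes, zero at the start; "ft_torque": the same for the moment, N m; "width": finger opening in m.
Only numpy, scipy, OpenCV 4.12 (cv2) and the standard library are available. Lean on these libraries where they do the work, as an engineer would, in place of code of your own. Each camera call takes 0.05 s, during which the arm holds its last target.

## Working session

There is one attempt and no reset: what is moved stays moved. The work goes in short steps, Python scripts to look and compute and a tool call to move; the robot and the scene stay as the last step left them, time stands still between calls to the robot, and variables do not carry over. Pictures are saved under pics/ and viewed, and the job is handed in when it is done.

Besides the shell and the picture viewer there is one more tool, called after "Call:" as name(argument=value, ...) on one line, values as JSON. send_rows: Moves the arm, as the interface text tells. Its arguments: {"type":"object","properties":{"rows":{"type":"string"},"squeeze":{"type":"number"}},"required":["rows"]}

```bash
mkdir -p pics
python3 - <<'E'
from plant import *
import cv2,pickle
s=observe();print(s)
for n in("side","top"):
    d=snapshot(n);cv2.imwrite(f"pics/{n}0.png",d["frame"])
    pickle.dump(d,open(f"{n}0.pkl","wb"))
    print(n,d["fx"],d["fy"],d["cx"],d["cy"],d["eye"],d["attitude"])
    for k in("tube_block","lid_1","marker","sample_bottle_0","crucible_4"):
        for r in trace(n,k):print(n,k,round(r["p"],2),r["bbox"])
E
```

```text
{'t': 0.0, 'q': array([-1.27909238e+00,  8.79848904e-02,  1.37230611e+00,  3.26407592e-06,
        1.68360125e+00, -1.03083499e-01]), 'qd': array([-0.0026571 , -0.00214318,  0.00116573, -0.00104144,  0.00066728,
       -0.00050138]), 'effort': array([-3.62842220e-04, -3.51862693e+01, -3.13277900e+01, -2.35831722e-04,
        1.07630971e-02, -1.34916104e-05]), 'position': array([ 0.21140785, -0.50724549,  0.25209643]), 'orientation': array([[ 9.23078275e-01,  3.84611576e-01, -6.58222162e-04],
       [ 3.84612065e-01, -9.23075677e-01,  2.20338308e-03],
       [ 2.39857771e-04, -2.28705524e-03, -9.99997356e-01]]), 'force': array([-0.37439069, -0.13871312,  0.05739588]), 'ft_torque': array([ 0.02630067,  0.01069557, -0.02728876]), 'width': 0.0850584430065872}
side 365.3501311851309 365.3501311851309 263.8398650218264 186.64618159157115 [0.45180293 0.73610713 0.44841981] [[-0.98787559 -0.09086211  0.12588047]
 [-0.15279464  0.42547231 -0.89197932]
 [ 0.02748847 -0.90039846 -0.43419695]]
side tube_block 0.81 [264.4, 200.2, 81.0, 45.3]
side tube_block 0.79 [313.8, 178.2, 35.3, 32.0]
side li
[... 268 characters left out ...]
2743703 194.9209312452829 [ 0.41023214 -0.02218884  0.96574254] [[ 0.02898622 -0.98846147  0.1486732 ]
 [-0.99911449 -0.03318829 -0.02586072]
 [ 0.03049653 -0.14779194 -0.98854818]]
top tube_block 0.69 [265.1, 188.4, 70.3, 91.1]
top tube_block 0.58 [344.4, 248.0, 68.1, 49.3]
top lid_1 0.62 [258.2, 155.0, 5.1, 3.8]
top lid_1 0.54 [327.7, 234.9, 10.2, 8.5]
top lid_1 0.46 [339.2, 237.2, 8.3, 4.8]
top lid_1 0.44 [367.8, 249.6, 3.2, 3.8]
top lid_1 0.41 [284.9, 208.8, 4.5, 5.7]
top lid_1 0.36 [263.8, 169.4, 5.5, 1.9]
top lid_1 0.23 [215.8, 197.9, 20.2, 30.7]
top marker 0.89 [295.7, 167.4, 24.6, 57.7]
top sample_bottle_0 0.59 [216.3, 197.6, 21.6, 23.7]
top crucible_4 0.62 [240.3, 233.6, 16.4, 13.9]
```

Run:
```python
import cv2
a=cv2.imread("pics/top0.png")[120:300,180:410];cv2.imwrite("pics/topz.png",cv2.resize(a,None,fx=3.3,fy=3.3,interpolation=cv2.INTER_CUBIC))
a=cv2.imread("pics/side0.png")[140:260,190:350];cv2.imwrite("pics/sidez.png",cv2.resize(a,None,fx=5,fy=5,interpolation=cv2.INTER_CUBIC))
```

```text
(no output)
```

View pics/topz.png

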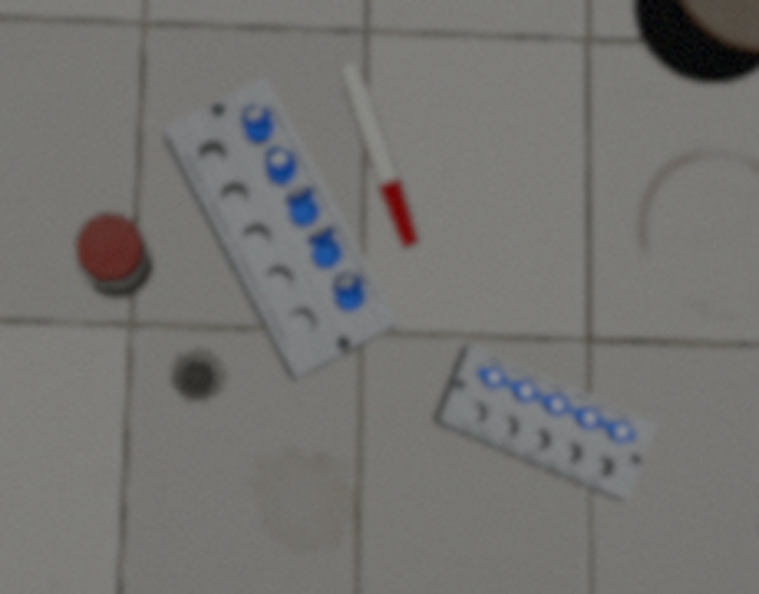

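View pics/sidez.png

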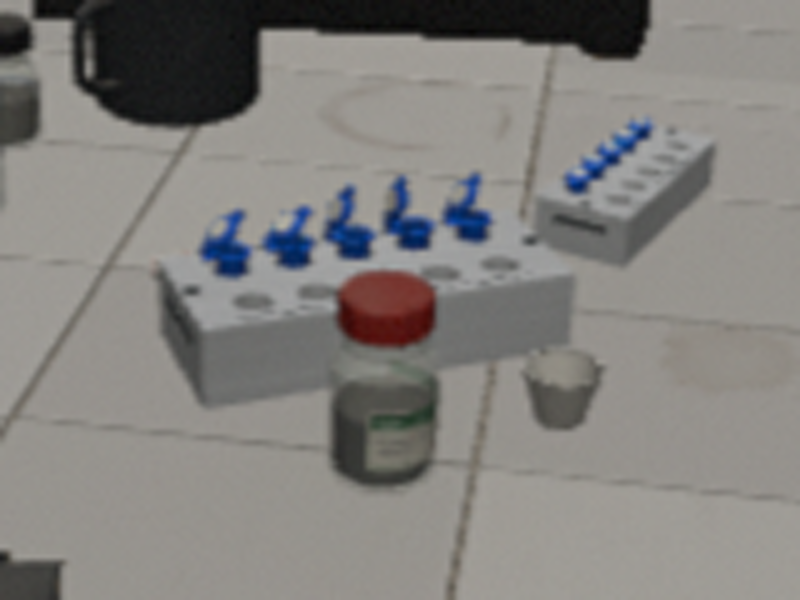

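View pics/top0.png

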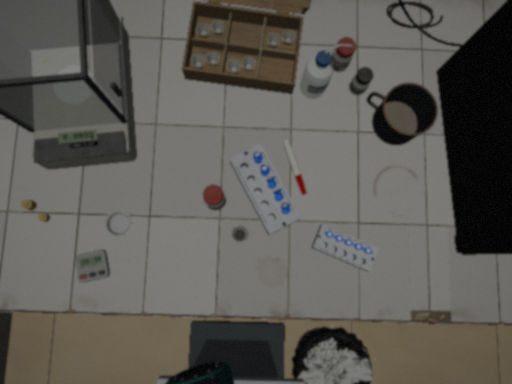

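The top view shows the larger block centred near (265,188), with its blue row on the image right side. Block +x therefore points image-left and +y image-down, so tube 1 is at the image top (258,156) and the stroke runs towards the robot. The marker lies to the right of the row. I'll fit the pose next.

```bash
cat > h.py <<'E'
import numpy as np,cv2,pickle
def proj(d,P):
    P=np.atleast_2d(P);c=(P-d["eye"])@np.array(d["attitude"])
    return np.c_[d["fx"]*c[:,0]/c[:,2]+d["cx"],d["fy"]*c[:,1]/c[:,2]+d["cy"]]
def ray(d,uv,z):
    r=np.array(d["attitude"])@np.array([(uv[0]-d["cx"])/d["fx"],(uv[1]-d["cy"])/d["fy"],1.])
    return d["eye"]+r*(z-d["eye"][2])/r[2]
def w(p,L):
    c,s=np.cos(p[2]),np.sin(p[2]);L=np.atleast_2d(L)
    return np.c_[p[0]+c*L[:,0]-s*L[:,1],p[1]+s*L[:,0]+c*L[:,1],L[:,2]]
box=np.array([[sx*.039,sy*.095,z] for sx in(-1,1) for sy in(-1,1) for z in(0,.045)])
tubes=np.array([[-.0175,-.064+.032*i,.055] for i in range(5)])
holes=np.array([[.0175,-.064+.032*i,.045] for i in range(5)])
E
python3 - <<'E'
from plant import *
from h import *
from scipy.optimize import minimize
D={n:pickle.load(open(f"{n}0.pkl","rb")) for n in("top","side")}
snapshot("top");snapshot("side")
R={n:trace(n,"tube_block") for n in D}
reg={}
for n in D:
    r=max(R[n],key=lambda r:r["region"].sum());reg[n]=r["region"].astype(np.uint8)
    print(n,reg[n].sum(),r["bbox"])
c=ray(D["top"],(265,188),.03);print("centre",c)
S=4
def mask(d,p):
    h=cv2.convexHull(proj(d,w(p,box)).astype(np.float32))
    m=np.zeros((384*S,512*S),np.uint8);cv2.fillPoly(m,[np.round((h+.5)*S*16-8).astype(np.int32)],1,shift=4)
    return m
big={n:cv2.resize(cv2.GaussianBlur(reg[n].astype(np.float32),(0,0),.6),None,fx=S,fy=S,interpolation=cv2.INTER_LINEAR)>.5 for n in D}
def cost(p,ns):
    o=0
    for n in ns:
        m=mask(D[n],p)>0;o+=1-(m&big[n]).sum()/(m|big[n]).sum()
    return o
d1=ray(D["top"],(284.7,208.8),.055)-ray(D["top"],(258.2,157),.055);yaw=np.arctan2(-d1[0],d1[1]);print("yaw",yaw)
for ns in(["top"],["side"],["top","side"]):
    sx=np.array([[c[0],c[1],yaw]]*4)+np.vstack([np.zeros(3),np.diag([.01,.01,.06])])
    r=minimize(cost,sx[0],args=(ns,),method="Nelder-Mead",options=dict(initial_simplex=sx,xatol=1e-4,fatol=1e-5))
    print(ns,r.x,r.fun)
p=r.x;np.save("p0.npy",p)
for n,(y0,y1,x0,x1) in dict(top=(130,250,210,340),side=(160,240,210,330)).items():
    k=6;a=cv2.resize(D[n]["frame"][y0:y1,x0:x1],None,fx=k,fy=k,interpolation=cv2.INTER_CUBIC)
    for P,col in((box,(0,255,255)),(tubes,(0,0,255)),(holes,(0,255,0))):
        for u,v in proj(D[n],w(p,P)):cv2.circle(a,(int((u-x0+.5)*k),int((v-y0+.5)*k)),3,col,-1)
    cv2.imwrite(f"pics/{n}_ov.png",a)
print(w(p,tubes))
E
```

```text
top 3215 [265.2, 190.6, 71.5, 89.9]
side 2212 [263.2, 199.6, 82.2, 52.0]
centre [ 0.56714551 -0.06225335  0.03      ]
yaw 2.0643803591400287
['top'] [ 0.56638862 -0.05971607  2.08881436] 0.018231029482841943
['side'] [ 0.56805508 -0.06391297  2.10679548] 0.24610613855803787
['top', 'side'] [ 0.56631122 -0.06056527  2.09371756] 0.2866496265295352
[[ 0.63049824 -0.0437642   0.055     ]
 [ 0.6027746  -0.05974542  0.055     ]
 [ 0.57505095 -0.07572664  0.055     ]
 [ 0.5473273  -0.09170786  0.055     ]
 [ 0.51960365 -0.10768908  0.055     ]]
```

View pics/top_ov.png

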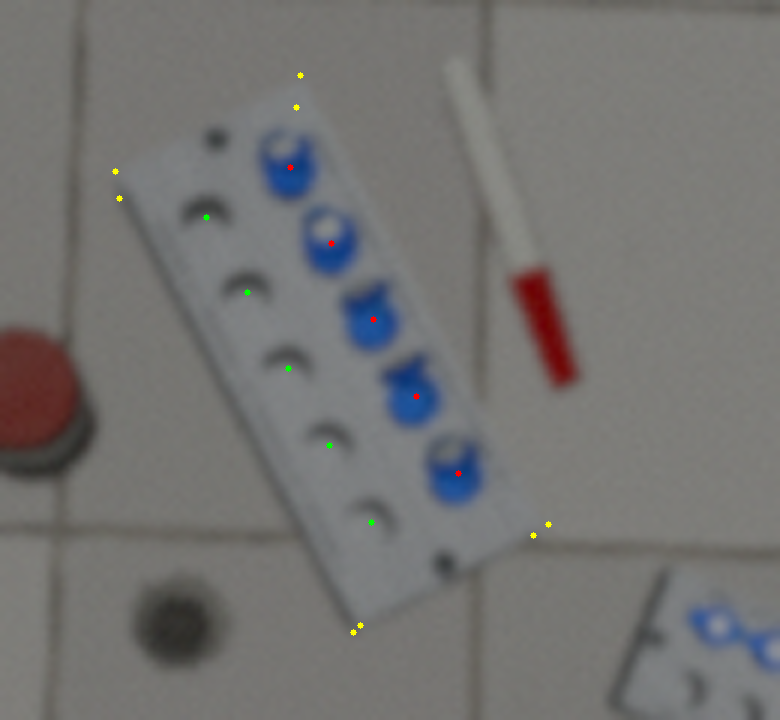

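View pics/side_ov.png

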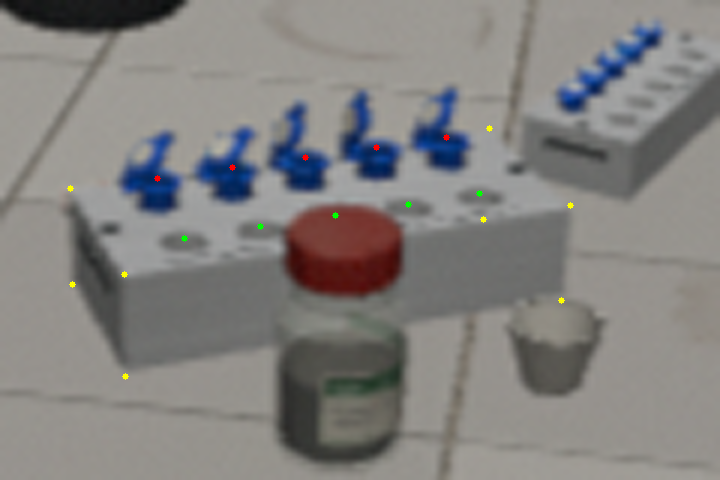

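Run:
```python
from h import *
p=np.load("p0.npy")
for n,(y0,y1,x0,x1),k in (("top",(138,240,222,312),8),("side",(168,226,215,310),8)):
    d=pickle.load(open(f"{n}0.pkl","rb"))
    a=cv2.resize(d["frame"][y0:y1,x0:x1],None,fx=k,fy=k,interpolation=cv2.INTER_CUBIC)
    a=cv2.normalize(a,None,0,255,cv2.NORM_MINMAX)
    a=cv2.convertScaleAbs(a,alpha=1.4,beta=-60)
    q=(proj(d,w(p,box))-[x0,y0]+.5)*k
    for i in range(8):
        for j in range(i): 
            if bin(i^j).count("1")==1:cv2.line(a,tuple(q[i].astype(int)),tuple(q[j].astype(int)),(0,255,255) if i&j&1 else (0,128,0),1)
    a=a[:600] if n=="x" else a
    if a.shape[0]>600:a=cv2.resize(a,None,fx=.72,fy=.72)
    cv2.imwrite(f"pics/{n}_c.png",a);print(a.shape)
```

```text
(588, 518, 3)
(464, 760, 3)
```

View pics/top_c.png

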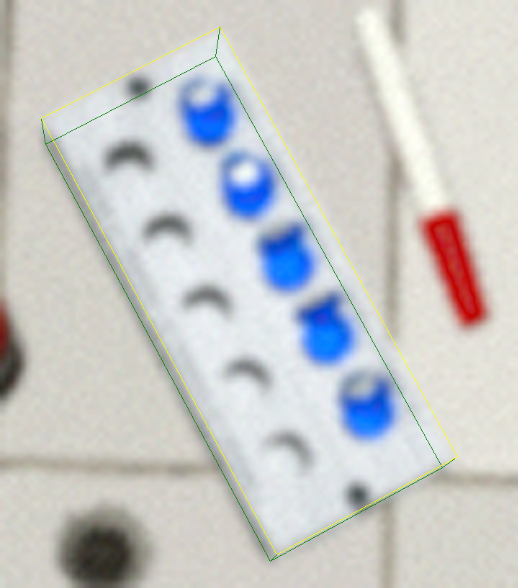

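View pics/side_c.png

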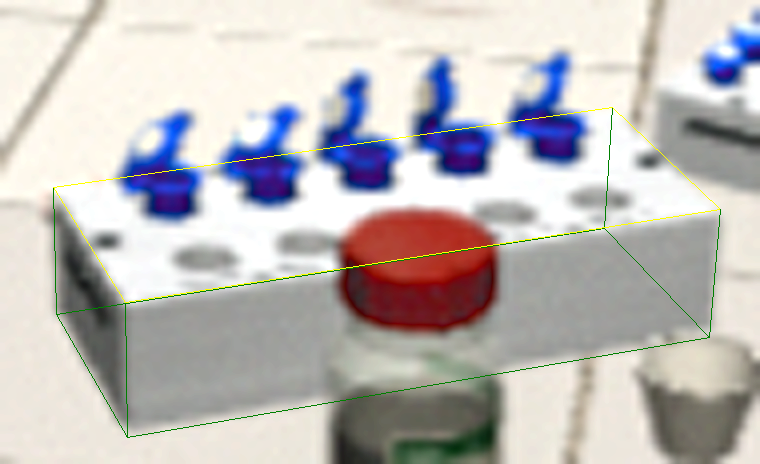

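Run:
```python
from h import *
T=pickle.load(open("top0.pkl","rb"));S=pickle.load(open("side0.pkl","rb"))
t=lambda u,v:ray(T,(u/5.76+222-.5,v/5.76+138-.5),.045)
s=lambda u,v:ray(S,(u/8+215-.5,v/8+168-.5),.045)
print("dots top",t(138,87),t(358,495),"side",s(107,240),s(649,160))
for n,a,b in(("top",t(138,87),t(358,495)),("side",s(107,240),s(649,160))):
    print(n,(a+b)/2,np.hypot(*(a-b)[:2]),np.arctan2(a[0]-b[0],b[1]-a[1])) 
H=[s(205,258),s(305,243),s(505,213),s(600,198)]
print(np.array(H),"expected",w(np.load("p0.npy"),holes))
print(np.array([s(125,302),s(718,210),s(55,190)]),w(np.load("p0.npy"),box[[5,7,1]]))
```

```text
dots top [ 0.64295327 -0.01599317  0.045     ] [ 0.48787162 -0.10429307  0.045     ] side [ 0.64359475 -0.01591192  0.045     ] [ 0.48873546 -0.10462922  0.045     ]
top [ 0.56541244 -0.06014312  0.045     ] 0.1784578102282815 2.08839438105805
side [ 0.5661651  -0.06027057  0.045     ] 0.1784717286302034 2.0910432488388473
[[ 0.61268359 -0.01064325  0.045     ]
 [ 0.58555599 -0.02608001  0.045     ]
 [ 0.52929631 -0.05809416  0.045     ]
 [ 0.50163749 -0.07437813  0.045     ]] expected [[ 0.61301878 -0.01344146  0.045     ]
 [ 0.58529514 -0.02942268  0.045     ]
 [ 0.55757149 -0.0454039   0.045     ]
 [ 0.52984784 -0.06138512  0.045     ]
 [ 0.5021242  -0.07736634  0.045     ]]
[[ 0.62937419  0.02034602  0.045     ]
 [ 0.46515382 -0.07368087  0.045     ]
 [ 0.6671669  -0.0450051   0.045     ]] [[ 0.62913869  0.02066717  0.045     ]
 [ 0.46452953 -0.07422132  0.045     ]
 [ 0.66809291 -0.04690922  0.045     ]]
```

Both cameras agree to within 1 mm. The block is at (0.566, -0.060) with yaw 2.09, which puts tube 1 at (0.630, -0.044) and tube 5 at (0.519, -0.107). I'll turn the tool so that its x axis lies along the row, shut the fingers, and go round clear of the black object.

Call:
send_rows(rows="0 0 0 0 0 -0.124 0; 29 -26 0 0 0 0 0; 29 -26 0 0 0 0 0; 29 -26 0 0 0 0 0; 29 -26 0 0 0 0 0; 29 -26 0 0 0 0 0; 29 -26 0 0 0 0 0; 29 -26 0 0 0 0 0; 0 0 0 0 0 0 0", squeeze=20)

```text
t: 1.7
position: [0.2986, -0.2457, 0.2539]
orientation: [[0.866, 0.501, 0.002], [0.501, -0.866, 0.0], [0.002, 0.001, -1.0]]
force: [0.3, -0.7, -0.3]
width: 0.0
```

```bash
cat > rel.py <<'E'
from plant import *
from h import *
P=np.array([.5658,-.0602,2.090])
def rel():
    s=observe();R=s["orientation"];p=s["position"]
    c,sn=np.cos(P[2]),np.sin(P[2]);d=p[:2]-P[:2]
    l=np.array([c*d[0]+sn*d[1],-sn*d[0]+c*d[1]])
    tip=p+R[:,2]*.022
    t=w(P,[[-.0175,-.064,0]])[0]
    dl=R.T@(np.array([t[0]-P[0]+P[0],t[1],.0])-p)
    print("t",round(s["t"],2),"pos",p.round(4),"block-frame mm: lateral off row",((l[0]+.0175)*1e3).round(1),"past tube1",((l[1]+.064)*1e3).round(1),"tip z",(tip[2]*1e3).round(1))
    print("tilt",R[:,2].round(4),"toolx yaw err",np.degrees(np.arctan2(R[1,0],R[0,0])-(P[2]-np.pi/2)).round(2),"to tube1 in tool mm",(dl*1e3).round(1),"F",s["force"].round(2),"w",round(s["width"],4))
    return s
E
python3 -c "
from rel import *
rel()"
```

```text
t 1.7 pos [ 0.2986 -0.2457  0.2539] block-frame mm: lateral off row -10.9 past tube1 388.0 tip z 231.9
tilt [ 1.9e-03  3.0e-04 -1.0e+00] toolx yaw err 0.31 to tube1 in tool mm [387.6  -9.  254.6] F [ 0.34 -0.68 -0.33] w 0.0
```

Call:
send_rows(rows="0 0 0 0 0 0.005 0; 48 -1 0 0 0 0 0; 48 -1 0 0 0 0 0; 48 -1 0 0 0 0 0; 48 -1 0 0 0 0 0; 48 -1 0 0 0 0 0; 48 -1 0 0 0 0 0; 48 -1 0 0 0 0 0; 48 -1 0 0 0 0 0; 48 -1 0 0 0 0 0")

```text
t: 2.7
position: [0.6714, -0.0298, 0.2523]
orientation: [[0.872, 0.489, -0.001], [0.489, -0.872, -0.001], [-0.001, 0.0, -1.0]]
force: [0.5, -0.6, -0.0]
width: -0.0002
```

Call:
send_rows(rows="0 0 40 0 0 0 0; 0 0 40 0 0 0 0; 0 0 20 0 0 0 0; 0 0 0 0 0 0 0; 0 0 0 0 0 0 0")

```text
t: 3.2
position: [0.6698, -0.0303, 0.153]
orientation: [[0.872, 0.49, -0.001], [0.49, -0.872, -0.0], [-0.001, -0.0, -1.0]]
force: [0.9, 0.7, 0.4]
width: 0.0004
```

```bash
python3 -c "
from rel import *
rel()
for n in('side','top'):
    d=snapshot(n);x0,y0=(190,120) if n=='side' else (200,110)
    k=5;a=cv2.resize(d['frame'][y0:y0+115,x0:x0+150],None,fx=k,fy=k,interpolation=cv2.INTER_CUBIC)
    s=observe();tip=s['position']+s['orientation'][:,2]*.022
    u,v=proj(d,tip)[0];cv2.circle(a,(int((u-x0+.5)*k),int((v-y0+.5)*k)),3,(0,0,255),-1)
    cv2.imwrite(f'pics/{n}_a.png',a)
"
```

```text
t 3.2 pos [ 0.6698 -0.0303  0.153 ] block-frame mm: lateral off row -8.1 past tube1 -41.1 tip z 131.0
tilt [-5.e-04 -3.e-04 -1.e+00] toolx yaw err -0.41 to tube1 in tool mm [-41.1  -7.8 153.1] F [0.86 0.74 0.42] w 0.0004
```

View pics/side_a.png

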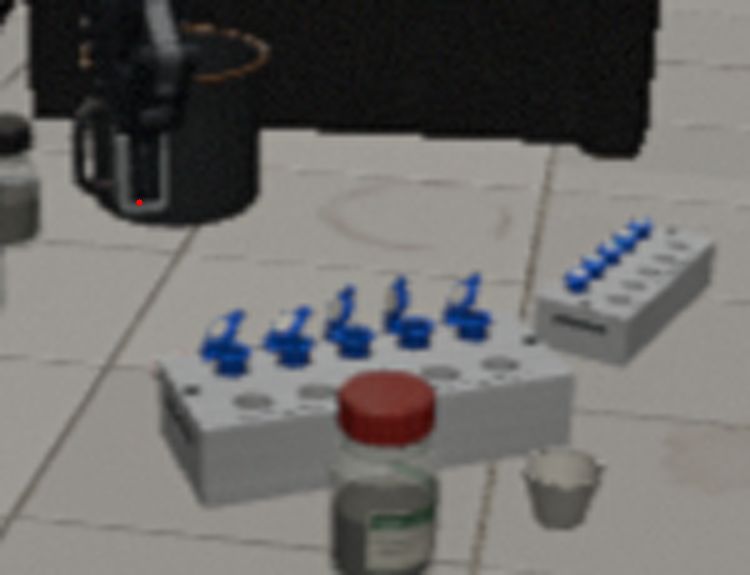

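View pics/top_a.png

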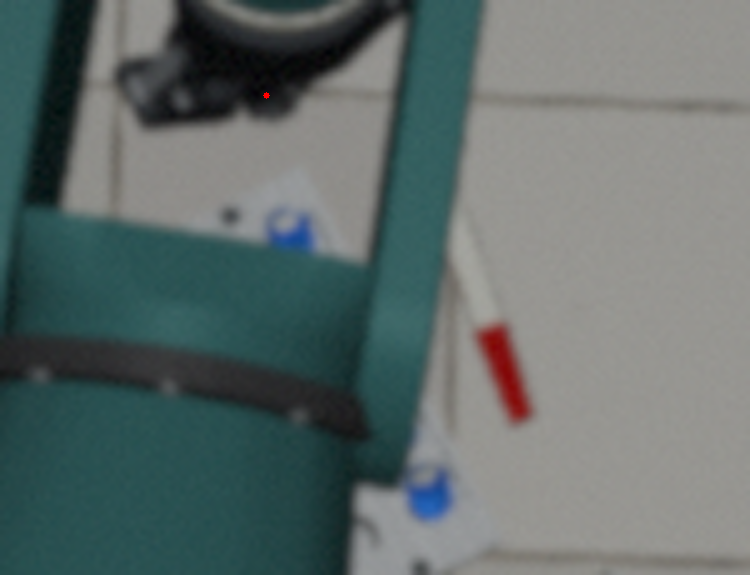

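The side view confirms the tip model: the fingertip is at about (143,207) and the projected tip at (139,203). Next is an 8 mm lateral correction and the descent to tip z of about 63, behind lid 1.

Call:
send_rows(rows="4 -8 0 0 0 -0.007 0; 0 0 30 0 0 0 0; 0 0 25 0 0 0 0; 0 0 13 0 0 0 0; 0 0 0 0 0 0 0; 0 0 0 0 0 0 0")

```text
t: 3.9
position: [0.6696, -0.0198, 0.0867]
orientation: [[0.867, 0.498, 0.002], [0.498, -0.867, -0.0], [0.002, 0.001, -1.0]]
force: [0.0, 0.2, 0.3]
width: 0.0
```

```bash
cat > look.py <<'E'
import sys
from rel import *
rel()
d=snapshot('side');x0,y0=200,130
k=6;a=cv2.resize(d['frame'][y0:y0+90,x0:x0+130],None,fx=k,fy=k,interpolation=cv2.INTER_CUBIC)
cv2.imwrite(f'pics/{sys.argv[1]}.png',cv2.convertScaleAbs(a,alpha=1.5))
E
python3 look.py s1
```

```text
t 3.9 pos [ 0.6696 -0.0198  0.0867] block-frame mm: lateral off row 1.1 past tube1 -46.2 tip z 64.7
tilt [ 2.e-03 -3.e-04 -1.e+00] toolx yaw err 0.11 to tube1 in tool mm [-46.4   0.9  86.6] F [0.03 0.16 0.32] w 0.0
```

View pics/s1.png

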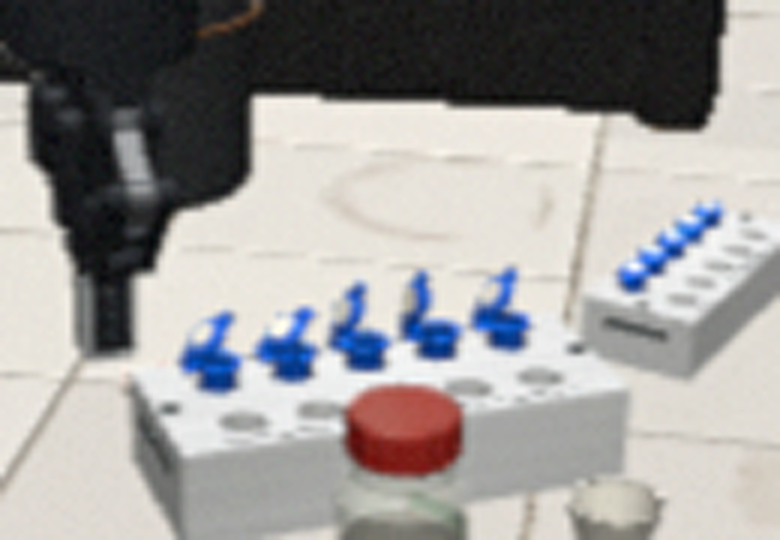

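The fingertip at (105,350) is behind lid 1 and in line with the row. I'll sweep over tube 1 at this height.

Call:
send_rows(rows="-10 0 1 0 0 0 0; -8 0 0 0 0 0 0; -7 0 0 0 0 0 0; -7 0 0 0 0 0 0; -7 0 0 0 0 0 0; -7 0 0 0 0 0 0; 0 0 0 0 0 0 0; 0 0 0 0 0 0 0")

```text
t: 4.75
position: [0.6287, -0.043, 0.0843]
orientation: [[0.868, 0.497, -0.0], [0.497, -0.868, -0.0], [-0.0, -0.0, -1.0]]
force: [0.6, 0.4, 0.4]
width: -0.0001
```

```bash
python3 look.py s2
```

```text
t 4.75 pos [ 0.6287 -0.043   0.0843] block-frame mm: lateral off row 1.2 past tube1 0.9 tip z 62.3
tilt [-4.e-04 -2.e-04 -1.e+00] toolx yaw err 0.07 to tube1 in tool mm [ 0.9  1.2 84.3] F [0.64 0.43 0.44] w -0.0001
```

View pics/s2.png

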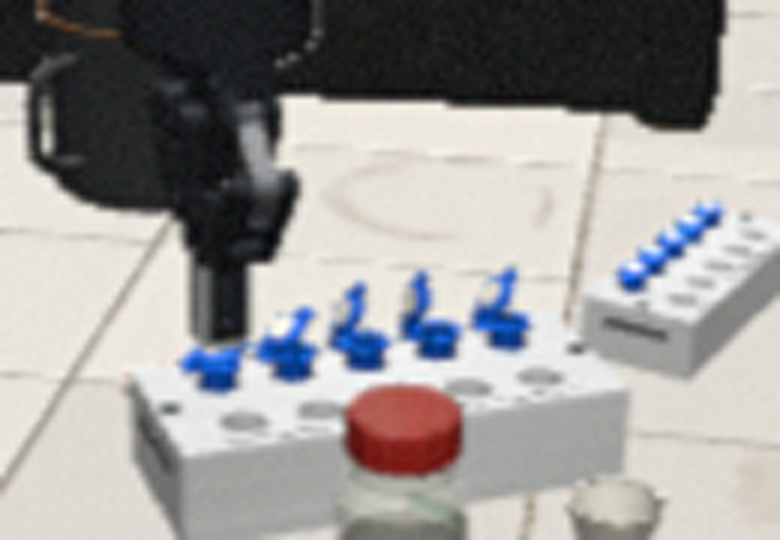

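Lid 1 has folded to nearly flat under the fingers at (215,355). Now I'll press it down gently.

Call:
send_rows(rows="0 0 2 0 0 0 0; 0 0 2 0 0 0 0; 0 0 1.5 0 0 0 0; 0 0 0 0 0 0 0; 0 0 0 0 0 0 0; 0 0 0 0 0 0 0")

```text
t: 5.4
position: [0.6292, -0.0428, 0.0791]
orientation: [[0.867, 0.498, 0.001], [0.498, -0.867, -0.0], [0.0, 0.0, -1.0]]
force: [-0.6, -0.1, 3.0]
width: 0.0001
```

```bash
python3 look.py s3
```

```text
t 5.4 pos [ 0.6292 -0.0428  0.0791] block-frame mm: lateral off row 1.2 past tube1 0.3 tip z 57.1
tilt [ 5.e-04 -1.e-04 -1.e+00] toolx yaw err 0.09 to tube1 in tool mm [ 0.3  1.1 79.1] F [-0.62 -0.05  3.01] w 0.0001
```

View pics/s3.png

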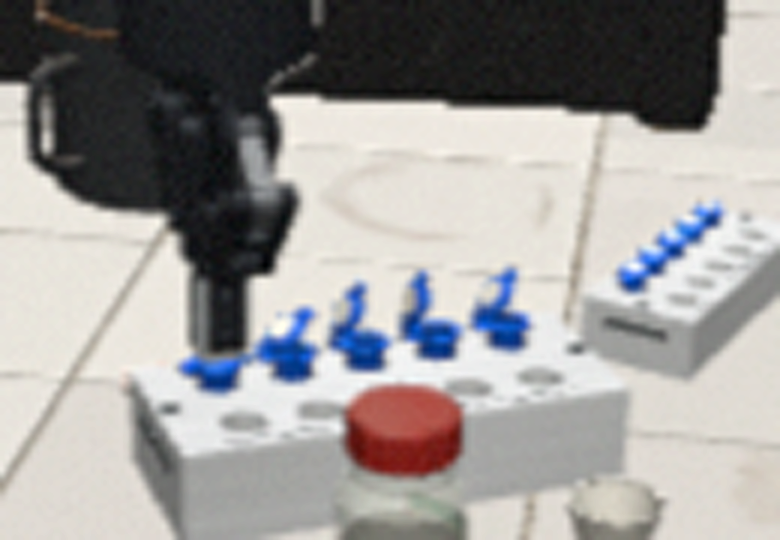

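I read 3.0 N with the tip at z 57.1 mm, as expected, so lid 1 is flat. The next tubes repeat the pattern: ease up 5 mm, slide 32 mm, press.

Call:
send_rows(rows="0 0 -5.5 0 0 0 0; -8 0 0 0 0 0 0; -8 0 0 0 0 0 0; -8 0 0 0 0 0 0; -8 0 0 0 0 0 0; 0 0 2 0 0 0 0; 0 0 2 0 0 0 0; 0 0 1.5 0 0 0 0; 0 0 0 0 0 0 0; 0 0 0 0 0 0 0")

```text
t: 6.45
position: [0.6013, -0.0589, 0.079]
orientation: [[0.867, 0.498, -0.0], [0.498, -0.867, -0.0], [-0.0, 0.0, -1.0]]
force: [-1.9, -0.9, 2.3]
width: 0.0002
```

```bash
python3 look.py s4
```

```text
t 6.45 pos [ 0.6013 -0.0589  0.079 ] block-frame mm: lateral off row 1.0 past tube1 32.5 tip z 57.0
tilt [-2.e-04 -4.e-04 -1.e+00] toolx yaw err 0.09 to tube1 in tool mm [32.5  1.1 79. ] F [-1.94 -0.93  2.26] w 0.0002
```

View pics/s4.png

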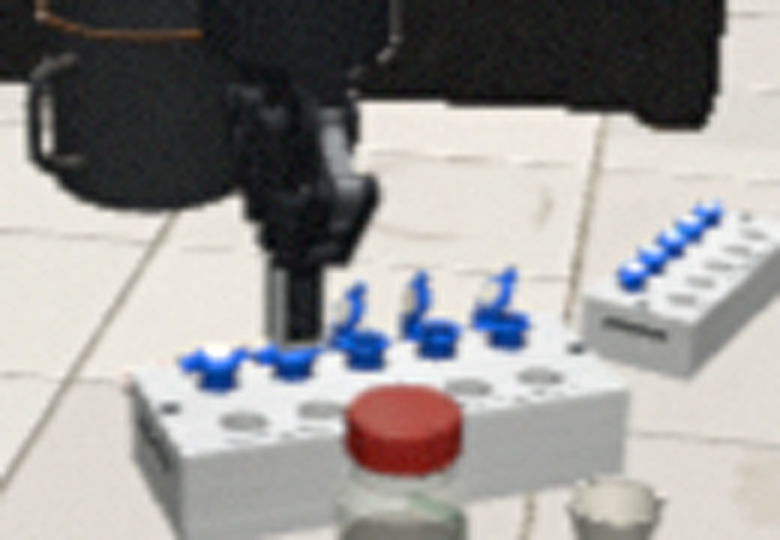

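Lids 1 and 2 are flat at (215,365) and (292,355), and the block has not moved.

Call:
send_rows(rows="0 0 -5.5 0 0 0 0; -8 0 0 0 0 0 0; -8 0 0 0 0 0 0; -8 0 0 0 0 0 0; -8 0 0 0 0 0 0; 0 0 2 0 0 0 0; 0 0 2 0 0 0 0; 0 0 1.5 0 0 0 0; 0 0 0 0 0 0 0; 0 0 0 0 0 0 0")

```text
t: 7.5
position: [0.5735, -0.0748, 0.079]
orientation: [[0.867, 0.498, -0.0], [0.498, -0.867, -0.0], [-0.001, 0.0, -1.0]]
force: [-2.4, -1.1, 3.4]
width: -0.0002
```

```bash
python3 look.py s5
```

```text
t 7.5 pos [ 0.5735 -0.0748  0.079 ] block-frame mm: lateral off row 1.0 past tube1 64.5 tip z 57.0
tilt [-4.e-04 -4.e-04 -1.e+00] toolx yaw err 0.1 to tube1 in tool mm [64.6  1.1 79. ] F [-2.43 -1.09  3.41] w -0.0002
```

View pics/s5.png

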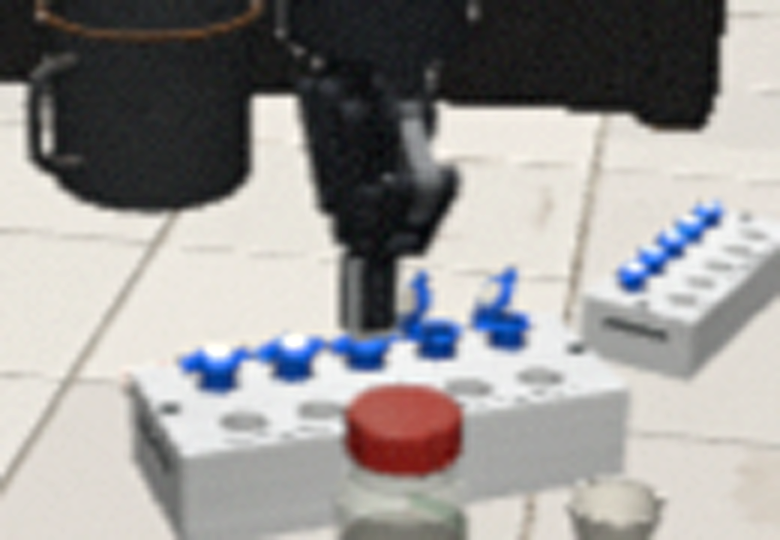

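Lid 3 is flat at (367,345) under 3.4 N.

Call:
send_rows(rows="0 0 -5.5 0 0 0 0; -8 0 0 0 0 0 0; -8 0 0 0 0 0 0; -8 0 0 0 0 0 0; -8 0 0 0 0 0 0; 0 0 2 0 0 0 0; 0 0 2 0 0 0 0; 0 0 1.5 0 0 0 0; 0 0 0 0 0 0 0; 0 0 0 0 0 0 0")

```text
t: 8.55
position: [0.5457, -0.0907, 0.079]
orientation: [[0.867, 0.498, -0.0], [0.498, -0.867, -0.0], [-0.001, 0.0, -1.0]]
force: [-2.0, -1.0, 4.0]
width: 0.0002
```

```bash
python3 look.py s6
```

```text
t 8.55 pos [ 0.5457 -0.0907  0.079 ] block-frame mm: lateral off row 1.0 past tube1 96.5 tip z 57.0
tilt [-4.e-04 -4.e-04 -1.e+00] toolx yaw err 0.1 to tube1 in tool mm [96.6  1.1 78.9] F [-2.02 -0.97  4.01] w 0.0002
```

View pics/s6.png

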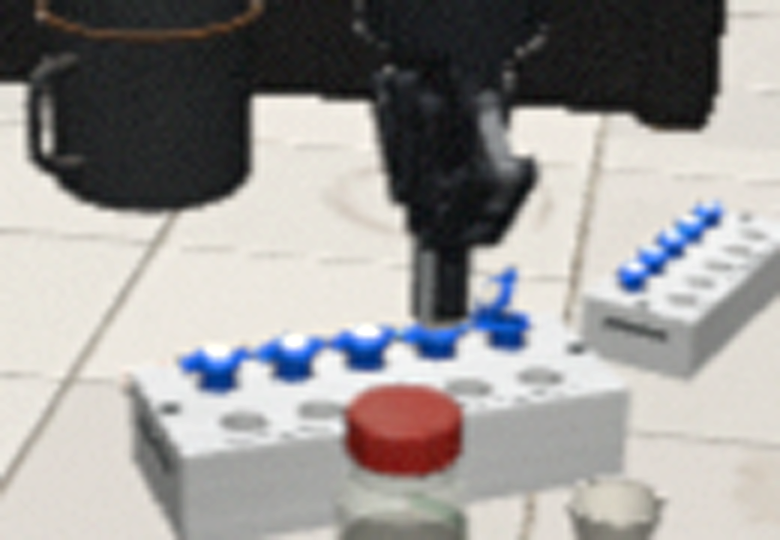

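Lid 4 is flat at (438,335). Lid 5 at (500,300) is the only one still open.

Call:
send_rows(rows="0 0 -5.5 0 0 0 0; -8 0 0 0 0 0 0; -8 0 0 0 0 0 0; -8 0 0 0 0 0 0; -8 0 0 0 0 0 0; 0 0 2 0 0 0 0; 0 0 2 0 0 0 0; 0 0 1.5 0 0 0 0; 0 0 0 0 0 0 0; 0 0 0 0 0 0 0")

```text
t: 9.6
position: [0.518, -0.1066, 0.079]
orientation: [[0.867, 0.498, -0.0], [0.498, -0.867, -0.0], [-0.001, 0.0, -1.0]]
force: [-1.9, -0.0, 3.1]
width: -0.0001
```

```bash
python3 look.py s7
```

```text
t 9.6 pos [ 0.518  -0.1066  0.079 ] block-frame mm: lateral off row 0.9 past tube1 128.5 tip z 57.0
tilt [-4.e-04 -4.e-04 -1.e+00] toolx yaw err 0.1 to tube1 in tool mm [128.6   1.2  78.9] F [-1.85 -0.01  3.14] w -0.0001
```

View pics/s7.png

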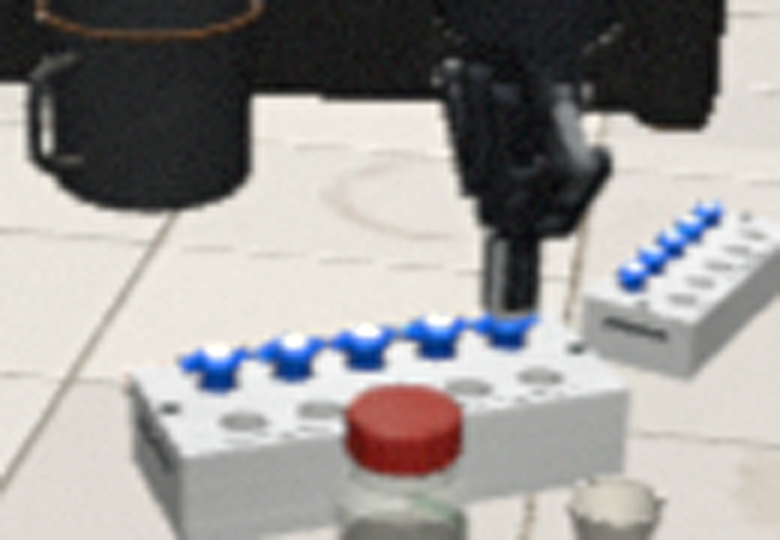

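All five lids are down. I'll lift straight up, then check.

Call:
send_rows(rows="0 0 -5 0 0 0 0; 0 0 -20 0 0 0 0; 0 0 -40 0 0 0 0; 0 0 -40 0 0 0 0; 0 0 0 0 0 0 0; 0 0 0 0 0 0 0; 0 0 0 0 0 0 0")

```text
t: 10.35
position: [0.5174, -0.106, 0.1824]
orientation: [[0.867, 0.498, -0.002], [0.498, -0.867, 0.001], [-0.001, -0.002, -1.0]]
force: [0.2, -0.5, -0.8]
width: -0.0002
```

```bash
python3 look.py s8
```

```text
t 10.35 pos [ 0.5174 -0.106   0.1824] block-frame mm: lateral off row 1.7 past tube1 128.7 tip z 160.4
tilt [-0.0021  0.001  -1.    ] toolx yaw err 0.1 to tube1 in tool mm [129.    2.3 182.2] F [ 0.22 -0.53 -0.77] w -0.0002
```

View pics/s8.png

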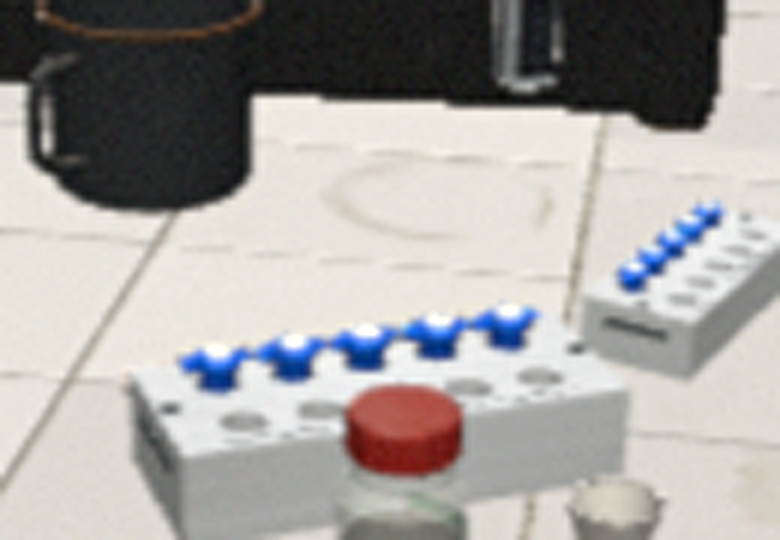

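All five lids lie flat and look alike, from (215,360) to (507,322). The block's edges are where they were, and the fingers are clear.

```bash
python3 -c "
from plant import *
print(finish_job())"
```

```text
the job is handed in; nothing more can be done
None
```

I shut all five lids in order, tube 1 to tube 5, in one pass along the row with closed fingers, and handed the job in at about 10.4 s. Between tubes I eased up about 5 mm, never leaving the row. Each lid was pressed down with 2.3 to 4 N, well under the 30 N limit.

- **Lids:** the last side picture shows all five lying flat and alike. I judged this by eye and by the press height (fingertips at 57 mm, about 1.5 mm below a shut lid's top), and did not measure the hinge angles.
- **Block and bystanders:** in the side view the block, the sample bottle and the part of the crucible in frame show no visible shift. I did not take a final top picture, so I did not re-check the marker. The path never came near it at bench height.
- **Arm:** the fingers were about 100 mm above the lids, touching nothing, when I handed in.
- **Pose checks:** the two cameras agreed on the block to within 1 mm using its screw dots. The automatic outline fit was poor in the side view, partly because the bottle hides some of the block, and the empty holes came out about 3 mm off. I used the dots instead, and the contact heights and forces matched them.

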